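# Put the taper away in the sprung-lid box

## Robot

A 6-joint arm with a two-finger parallel gripper is mounted at the origin on a cart in front of the work surface, level with it; the furniture and walls round the work are solid. World frame = base frame: x ahead of the robot, y to its left, z up, the work surface at z = 0. Lengths are in mm, angles in rad, forces in N, time in s.
With the tool pointing down it reaches from about 250 to 800 mm from the base axis. Payload 8.5 kg.
Tool frame: the origin (TCP) lies midway between the tips of the shut fingers; the grasp point (between the pads) lies arm.grip_point_offset behind it (arm.grip_point_offset is the distance from the TCP to the grasp point, in mm); y points along the fingers, x is the direction in which the jaws open and shut, and the axes are right-handed (so a half turn about y gives the same grasp; the last joint's range is limited). The gripper opens to 85 mm and grips with 20 to 120 N. Pads are 22 mm wide; open, the fingers measure 114 mm over their backs; the gripper's body (76 mm by 85 mm) begins 54 mm behind the grasp point. The pads swing forward as they close: fully open they stand 13 mm farther back than shut.
Start: joints at [-1.272, 0.238, -0.013, 1.319, 0, 1.571], TCP at [154.531, -501.696, 231.276] pointing down, gripper open.
Joint ranges: [-2.66, 2.66], [-1.03, 1.9], [-1.14, 1.46], [-1.82, 2.27], [-1.45, 1.34], [-3.14, 3.14]. Speed limits (rad/s): [2.22, 2.22, 2.79, 3.14, 3.14, 3.14].

## Interface

Orientations are given as a rotation vector (axis times angle).
In Python, from workcell import status, optics, hand_in, arm gives the robot as it stands. The module is installed in compiled form; this text tells all that it offers.
- The arm moves only by the shell command python3 -m creep 'ROWS' [OPENING] [FORCE]. ROWS is JSON, a list of rows, each a list of 2 entries, a list of its own where there are three numbers: the shift along the tool's x, y, z in cm, then the turn, a rotation vector about the tool's x, y, z in degrees. A call has 1 to 12 rows; each row shifts and turns the commanded pose from where the row before left it, along the tool's axes as they then stand; what a row does not reach is not made up. A row lasts 1/10 s, in which the tool goes at most 50 mm and 8.59 degrees, less where a joint would pass 70% of its speed; a pose out of reach is approached as far as the arm can. A call with a gripper value outside its range is refused whole. OPENING is the opening, from 0 (shut) to 1 (fully open), set as the call begins (- or left out, the last holds). The fingers move at their own pace and stop on an object; FORCE is the grip in N (left out, the last holds). Time passes only in rows, so rows that do not move let the fingers close. It gives the time, the measured TCP pose, the force and the opening at its end, in the units of the state.
- status.observe(): the state, without advancing time (a new reading comes with each control period).
- optics.camera(name): name is "scene" or "top" or "wrist"; returns the picture (420x560x3 uint8, red, green, blue); there is no depth.
- optics.get_calibration(name): a dict with "fx", "fy", "cx", "cy" (pixels), "R" (3x3) and "t" (3): a world point X has camera coordinates R X + t; the wrist camera has in their place "tool_from_camera" (4x4, takes a point from camera to tool coordinates, whose origin is the TCP and whose axes are the tool frame's). Camera axes: x right, y down, z forward; pixel columns grow to the right and rows downward; lengths in mm; the calibration is good to about 2 mm. A picture is of the moment at which its call begins: read the wrist's pose just before it. get_calibration takes no time and is no camera call.
- hand_in(): hands the job in, once; it reports no verdict.
The state is a dict: "t": time; "joint_positions": joint angles; "joint_vel": joint speeds; "tau": joint torques, N m; "eef_pos": TCP position; "tcp_rot": TCP orientation; "wrist_force": force on the tool from outside, world axes, zero at the start; "ft_torque": the same for the moment, N m; "opening": finger opening in mm.
Only numpy, scipy, OpenCV 4.12 (cv2) and the standard library are available. Lean on these libraries where they do the work, as an engineer would, in place of code of your own. Each camera call takes 0.05 s, during which the arm holds its last target. There are 200 camera calls.

## Task

Bring the loose iron taper from the wet side of the tall splash board to the green steel box on the dry side and lay it, without dropping it, along the empty rear pair of V rests under the raised lid; the taper stored in front of it stays in its rests. Then ease the lid down until it is fully shut, never letting its springs slam it, and last swing the hasp down over the staple until it hangs flat.

Things in the scene. Friction and masses are not known exactly. Their poses are not given: they have to be found in the camera images.
- taper: The loose dark iron taper, a slim cone 160 mm long, 32 mm across the butt, 5 mm at the tip, 0.33 kg, lying on the bench left of the splash board, its axis 12 mm up at the balance point. Origin: centre of the butt face; z runs along its axis to the tip. Balance point 48 mm from the butt; from there to 60 mm it is 24 to 25 mm thick and grips well.
- taper_mid (a point): Point on the loose taper's axis half way along it, 80 mm from the butt.
- stored_taper: A like taper, 147 mm long, already lying in the front rests of the box, butt to the box's right. Origin and axes as for the other. It stays there.
- stored_mid (a point): Point on the stored taper's axis half way along it.
- taper_box: Green sheet-steel box, fixed, 182 deep (x) x 200 wide (y), walls 4 mm, rim 110 mm above the bench, facing the robot to within 0.2 rad. Origin: centre of its underside; x points from its front to the hinge at its back, y to its left. Springs stand 18 mm out of both sides.
- rear_rest (a point): Bottom line of the empty rear pair of 90 degree V rests, at mid-width, 66 mm up, 40 mm in front of the hinge; frame as the box's. The V pieces, 24 mm wide, 20 mm high, stand 60 mm left and right of it; fingers fit between. A taper lies along y, either way round, its middle here, its axis 21 mm above the line at the butt, 6 mm at the tip, 16 mm at 58 mm from the butt.
- front_rest (a point): The same point of the front pair, which holds the stored taper: 58 mm nearer the front and 18 mm lower. The open lid leans over the rear rests, so the tool must reach in leaning back towards the box's front, its fingers pointing down and to the rear, about 38 degrees from vertical.
- lid (a joint): Lid angle, rad: 0 shut; 1.25 open at its stop, where it starts and stays. Two springs pass over centre at about 0.98: below that they pull it shut with up to 1.2 N m (6 N at the bar) and it slams if let go; above it, 2 N at the bar brings it forward.
- lid_hinge (a point): Middle of the lid's hinge line (along the box's y), 67 mm behind the box's centre, 112 mm above its underside. The lid reaches 160 mm from it.
- lid_bar (a point): Middle of the lid's bow handle: a round 9 mm bar, 72 mm of it straight, parallel to the hinge, in the lid's plane, 196 mm from the hinge line, 31 mm clear of the lid's front edge, 26 mm left of mid-width. The bar may turn in the grip. Frame of the lid: x from bar to hinge, y along the bar, z out of the lid's top.
- hasp (a joint): Hasp angle about the lid's front edge, rad: 0 hanging square to the lid, which is down over the staple when the lid is shut; it grows as the hasp swings out forward (1.57: straight out) and up. A stiff hinge (0.04 N m): it stays where it is left. Push its outer face; pushing up under its tip lifts the lid.
- hasp_tip (a point): Tip of the hasp, a steel leaf 30 mm wide, 2.4 mm thick, 74 mm long from its hinge, with a rolled 8 mm edge at the tip. Its hinge line is 164 mm from the lid's hinge line, 3 mm under the lid's plane; it is centred 66 mm right of the box's mid-width.
- staple (a point): Outermost point of the staple, a wire loop 16 mm out of the box's front wall, 66 mm above the bench, 66 mm right of mid-width. The shut hasp hangs 6 mm off the wall, the staple through its slot; its lowest 20 mm is plain, below the staple, and can be pressed home there.
- splash_board: Tall thin rusty board on edge between the wet (left) and the dry (right) side, fixed; in world coordinates y -0.04 to -0.01, x 0.39 to 0.87, 0.43 m high. Things go round its near end (tool at x = 0.28) or over it.

How it is judged:
By the outcome, as a careful person would: the job done as asked, in the order asked, and still so for the second after the job is handed in, with the robot touching nothing.
It also fails if it takes over 69 s, if anything falls off the work surface, if the arm or the gripper's body presses on something with over 40 N, if the wrist force passes 120 N, or if a joint passes its speed limit or range.

## Working session

There is one attempt and no reset: what is moved stays moved. The work goes in short steps, Python scripts to look and compute and a shell command to move; the robot and the scene stay as the last step left them, time stands still between calls to the robot, and variables do not carry over. Pictures are saved under pics/ and viewed, about 8 in all and at most 12, crops included, and the job is handed in when it is done.

```bash
mkdir -p pics; ls; python3 - <<'E'
from workcell import status, optics, arm
import cv2, numpy as np
np.set_printoptions(precision=4,suppress=True)
s=status.observe(); print(s); print(arm.grip_point_offset)
for n in ["scene","top","wrist"]:
    im=optics.camera(n); cv2.imwrite(f"pics/{n}0.png",im[:,:,::-1]); print(n,optics.get_calibration(n))
a=cv2.imread("pics/scene0.png");b=cv2.imread("pics/top0.png")
E
```

```text
pics
{'t': 0.0, 'joint_positions': array([-1.272 ,  0.2388, -0.0143,  1.3192,  0.    ,  1.5708]), 'joint_vel': array([-0.0003, -0.0015, -0.0012,  0.0016,  0.0016, -0.0005]), 'tau': array([ -0.0017, -53.8779,  34.6446,   0.0184,  -0.0001,   0.    ]), 'eef_pos': array([ 154.4203, -501.3348,  230.6713]), 'tcp_rot': array([-1.335 ,  0.9872, -0.9853]), 'wrist_force': array([-1.3216,  0.6303, -0.4476]), 'ft_torque': array([-0.0398, -0.0386, -0.0003]), 'opening': 85.62772876394969}
18.700000000000003
scene {'fx': 469.78072688898493, 'fy': 469.78072688898493, 'cx': 278.00043951563424, 'cy': 210.23277969622086, 'R': array([[-0.7666, -0.6421,  0.002 ],
       [-0.5062,  0.6024, -0.6172],
       [ 0.3951, -0.4742, -0.7868]]), 't': array([ 394.9795,  365.0673, 1309.2824])}
top {'fx': 483.8908843399347, 'fy': 483.8908843399347, 'cx': 280.02126147338157, 'cy': 202.7685143976632, 'R': array([[-0.0027, -0.9999,  0.0104],
       [-0.9973,  0.0019, -0.074 ],
       [ 0.074 , -0.0106, -0.9972]]), 't': array([ -23.3566,  549.785 , 1347.3754])}
wrist {'fx': 355.2691283430069, 'fy': 355.2691283430069, 'cx': 283.08909124134016, 'cy': 215.23182677958107, 'tool_from_camera': array([[   1.    ,   -0.0004,    0.0002,    1.1715],
       [  -0.0003,   -0.2682,    0.9634, -142.9124],
       [  -0.0003,   -0.9634,   -0.2682,   68.0586],
       [   0.    ,    0.    ,    0.    ,    1.    ]])}
```

View pics/scene0.png

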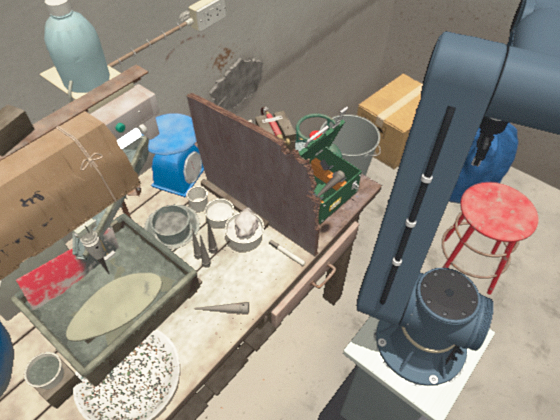

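View pics/top0.png

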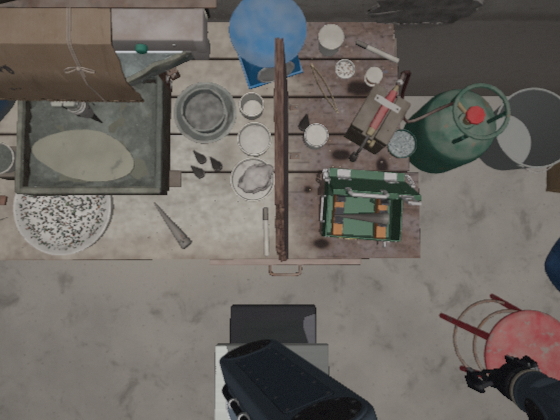

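Scene: taper at (195,308)–(248,310), box around (335,185), partly behind the board. Top: taper from tip (157,203) to butt (187,243); box around (362,205) with the lid raised at its rear edge. I'll enlarge both.

```bash
cat > h.py <<'E'
import numpy as np, cv2
from scipy.spatial.transform import Rotation as Rn
from workcell import status, optics, arm
np.set_printoptions(precision=3,suppress=True)
def ray(n,uv,pose=None):
    c=optics.get_calibration(n); d=np.array([(uv[0]-c['cx'])/c['fx'],(uv[1]-c['cy'])/c['fy'],1.])
    if n=='wrist':
        T=np.array(c['tool_from_camera']); p,R=pose
        return p+R@T[:3,3], R@(T[:3,:3]@d)
    R=np.array(c['R']); return -R.T@np.array(c['t']), R.T@d
def onz(n,uv,z,pose=None):
    o,d=ray(n,uv,pose); return o+d*(z-o[2])/d[2]
def pose():
    s=status.observe(); return np.array(s['eef_pos']),Rn.from_rotvec(s['tcp_rot']).as_matrix()
def proj(n,X,ps=None):
    c=optics.get_calibration(n); X=np.asarray(X,float)
    if n=='wrist':
        T=np.array(c['tool_from_camera']); p,R=ps; q=T[:3,:3].T@(R.T@(X-p)-T[:3,3])
    else: q=np.array(c['R'])@X+np.array(c['t'])
    return np.array([c['fx']*q[0]/q[2]+c['cx'],c['fy']*q[1]/q[2]+c['cy']])
def snap(n,name):
    ps=pose(); im=optics.camera(n)[:,:,::-1].copy(); cv2.imwrite(f'pics/{name}.png',im); 
    np.savez(f'pics/{name}.npz',p=ps[0],R=ps[1]); return ps,im
def load(name):
    z=np.load(f'pics/{name}.npz'); return z['p'],z['R']
E
python3 - <<'E'
from h import *
b=cv2.imread("pics/top0.png"); a=cv2.imread("pics/scene0.png")
c1=cv2.resize(b[155:255,308:428],None,fx=5,fy=5,interpolation=cv2.INTER_CUBIC) 
c2=cv2.resize(a[105:225,290:370],(400,600),interpolation=cv2.INTER_CUBIC)
c1=cv2.resize(b[155:255,308:428],(600,500),interpolation=cv2.INTER_CUBIC)
o=np.zeros((600,800,3),np.uint8); o[:400,:480]=cv2.resize(b[155:255,308:428],(480,400),interpolation=cv2.INTER_CUBIC)
o[:480,480:]=cv2.resize(a[105:225,290:370],(320,480),interpolation=cv2.INTER_CUBIC)
o[400:600,:280]=cv2.resize(b[200:250,140:210],(280,200),interpolation=cv2.INTER_CUBIC)
cv2.imwrite('pics/crop0.png',o)
# taper
g=cv2.cvtColor(b,cv2.COLOR_BGR2GRAY)[195:255,145:200]
m=(g<95).astype(np.uint8); n,l,st,ce=cv2.connectedComponentsWithStats(m); print(st,ce)
i=1+np.argmax(st[1:,4]); v,u=np.nonzero(l==i); P=np.array([onz('top',(x+145,y+195),12)[:2] for x,y in zip(u,v)])
c=P.mean(0); w,V=np.linalg.eigh(np.cov(P.T)); ax=V[:,1]; s=(P-c)@ax; print(c,ax,s.min(),s.max(), c+ax*s.min(),c+ax*s.max())
for uv in [(157,203),(187,244)]: print(onz('top',uv,12))
E
```

```text
[[   0    0   55   60 3207]
 [  14   12    1    2    2]
 [  16   15    1    1    1]
 [  18   17    3    3    3]
 [  21   21   26   33   81]
 [  33   46    2    2    2]
 [  37   46    2    2    3]
 [  36   52    1    1    1]] [[26.741 29.239]
 [14.    12.5  ]
 [16.    15.   ]
 [19.    18.   ]
 [37.333 39.556]
 [33.5   46.5  ]
 [37.667 46.333]
 [36.    52.   ]]
[460.886 251.492] [-0.807 -0.59 ] -70.00926997001628 34.04524462950494 [517.407 292.805] [433.4   231.402]
[550.374 324.281  12.   ]
[434.237 238.012  12.   ]
```

View pics/crop0.png

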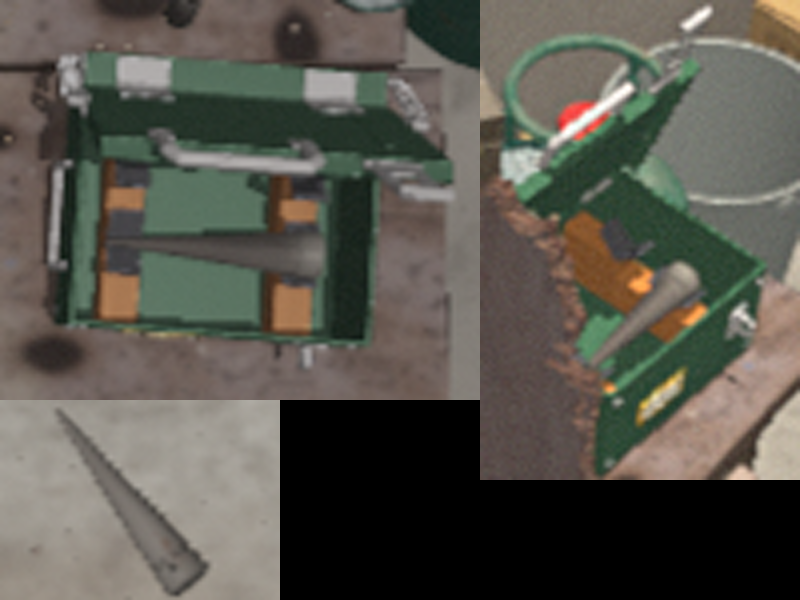

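Box crop: stored taper in the front rests (butt right); rear rests empty; front rim corners at crop (70,322)/(365,342) → top (325.5,235.5)/(399.3,240.5); bar at crop (243,160) → (368.7,195). Taper tip ≈(153.9,202.5), butt ≈(187.7,244.5).

```bash
cat >> h.py <<'E'
def plan(p,R,n,start=None):
    """constant per-row tool-frame shift (cm) and turn (deg) to reach pose p,R in n rows"""
    p0,R0=start if start is not None else pose()
    w=Rn.from_matrix(R0.T@R).as_rotvec()/n; Rk=Rn.from_rotvec(w).as_matrix()
    M=sum(np.linalg.matrix_power(Rk,k) for k in range(n)); d=np.linalg.solve(M,R0.T@(np.asarray(p)-p0))
    print(n,'rows of',np.round(d/10,3),np.round(np.degrees(w),3)); return d,w
E
python3 - <<'E'
from h import *
fl=onz('top',(325.5,235.5),110); fr=onz('top',(399.3,240.5),110); print('front corners',fl,fr,np.linalg.norm(fl-fr))
yb=(fl-fr)/np.linalg.norm(fl-fr); xb=np.array([yb[1],-yb[0],0]); yaw=np.arctan2(xb[1],xb[0]); mid=(fl+fr)/2; O=mid+91*xb; O[2]=0
print('yaw',yaw,'O',O)
B=np.column_stack([xb,yb,[0,0,1]])
hb=O+B@np.array([67,0,112]); th=1.25
bar=O+B@np.array([67-196*np.cos(th),26,112+196*np.sin(th)])
for nm,X in [('bar',bar),('rearrest',O+B@[27,0,66]),('frontrest',O+B@[-31,0,48]),('BL',O+B@[91,100,110]),('BR',O+B@[91,-100,110]),('FL',O+B@[-91,100,110]),('FR',O+B@[-91,-100,110]),('staple',O+B@[-107,-66,66])]: print(nm,X,proj('top',X),proj('scene',X))
print('taper tip',onz('top',(153.9,202.5),2.5),'butt',onz('top',(187.7,244.5),16))
print('scene tip',onz('scene',(195,308),2.5),'butt',onz('scene',(248,310),16))
print(pose()[1])
E
```

```text
front corners [ 456.517 -143.093  110.   ] [ 442.87  -337.471  110.   ] 194.8560215663092
yaw -0.07009308385417466 O [ 540.47  -246.655    0.   ]
bar [ 547.475 -221.083  298.001] [368.269 194.507] [317.662 133.115]
rearrest [ 567.403 -248.546   66.   ] [361.875 194.951] [313.173 177.161]
frontrest [ 509.546 -244.484   48.   ] [359.564 216.354] [325.741 189.608]
BL [ 638.25  -153.274  110.   ] [328.665 166.981] [279.32  174.345]
BR [ 624.243 -352.783  110.   ] [403.612 172.116] [319.103 143.837]
FL [ 456.697 -140.527  110.   ] [324.525 235.434] [321.257 204.273]
FR [ 442.69  -340.036  110.   ] [400.273 240.566] [360.629 170.533]
staple [ 429.11  -304.999   66.   ] [383.359 245.545] [356.325 187.335]
taper tip [552.528 335.451   2.5  ] butt [432.872 235.307  16.   ]
scene tip [551.778 332.675   2.5  ] butt [424.4   242.688  16.   ]
[[ 0.294 -0.     0.956]
 [-0.956  0.001  0.294]
 [-0.001 -1.     0.   ]]
```

Box frame agrees in all views (yaw −0.07, origin (540,−247)). Taper butt ≈(430,238), tip ≈(552,334). Moving round the board's near end.

```bash
python3 -m creep '[[[-4.8,0,0],[0,0,0]],[[-4.8,0,0],[0,0,0]],[[-4.8,0,0],[0,0,0]],[[-4.8,0,0],[0,0,0]],[[-4.8,0,0],[0,0,0]],[[-0.31,0,4.2],[0,-8.5,0]],[[-0.31,0,4.2],[0,-8.5,0]],[[-0.31,0,4.2],[0,-8.5,0]],[[-0.31,0,4.2],[0,-8.5,0]],[[-0.31,0,4.2],[0,-8.5,0]]]' 1
python3 -m creep '[[[-0.31,0,4.2],[0,-8.5,0]],[[-0.31,0,4.2],[0,-8.5,0]],[[-0.31,0,4.2],[0,-8.5,0]],[[-0.31,0,4.2],[0,-8.5,0]],[[-0.31,0,4.2],[0,-8.5,0]],[[-0.31,0,4.2],[0,-8.5,0]],[[-0.31,0,4.2],[0,-8.5,0]],[[0,0,0],[0,8,0]],[[0,0,0],[0,8,0]]]'
python3 -c "
from h import *
s=status.observe();print(s['joint_positions'],s['wrist_force']);print(pose())"
```

```text
t: 1.15
eef_pos: [246.6, -143.4, 231.4]
tcp_rot: [-1.532, 0.411, -0.412]
wrist_force: [0.9, -1.2, -0.6]
opening: 85.2
t: 2.05
eef_pos: [247.7, 138.9, 231.2]
tcp_rot: [-1.563, -0.18, 0.181]
wrist_force: [0.9, -0.9, 0.1]
opening: 85.1
[ 0.511 -0.184 -0.452  1.302  0.     1.852] [ 0.919 -0.908  0.07 ]
(array([247.652, 138.94 , 231.229]), array([[ 0.974, -0.   , -0.228],
       [ 0.228, -0.   ,  0.974],
       [-0.   , -1.   ,  0.   ]]))
```

```bash
python3 - <<'E'
from h import *
a=np.array([122,96,0.]);a/=np.linalg.norm(a); z=-a; y=np.array([0,0,-1.]); x=np.cross(y,z)
plan([472,271,150],np.column_stack([x,y,z]),15)
E
```

```text
15 rows of [ 1.662  0.541 -1.224] [-0.001 -7.668 -0.   ]
```

```bash
python3 -m creep '[[[1.66,0.54,-1.22],[0,-7.67,0]],[[1.66,0.54,-1.22],[0,-7.67,0]],[[1.66,0.54,-1.22],[0,-7.67,0]],[[1.66,0.54,-1.22],[0,-7.67,0]],[[1.66,0.54,-1.22],[0,-7.67,0]],[[1.66,0.54,-1.22],[0,-7.67,0]],[[1.66,0.54,-1.22],[0,-7.67,0]],[[1.66,0.54,-1.22],[0,-7.67,0]]]' 
python3 -m creep '[[[1.66,0.54,-1.22],[0,-7.67,0]],[[1.66,0.54,-1.22],[0,-7.67,0]],[[1.66,0.54,-1.22],[0,-7.67,0]],[[1.66,0.54,-1.22],[0,-7.67,0]],[[1.66,0.54,-1.22],[0,-7.67,0]],[[1.66,0.54,-1.22],[0,-7.67,0]],[[1.66,0.54,-1.22],[0,-7.67,0]],[[0,0,0],[0,0,0]],[[0,0,0],[0,0,0]]]' 
python3 - <<'E'
from h import *
ps,im=snap('wrist','w1'); print(ps, status.observe()['joint_positions'])
for X in [(430,238,16),(552,334,2.5)]: print(proj('wrist',X,ps))
E
```

```text
t: 2.85
eef_pos: [406.2, 147.4, 187.7]
tcp_rot: [-1.323, -1.011, 1.011]
wrist_force: [0.2, 0.4, -0.1]
opening: 85.5
t: 3.75
eef_pos: [472.1, 269.1, 149.9]
tcp_rot: [-0.817, -1.678, 1.68]
wrist_force: [-0.0, -0.5, -0.1]
opening: 85.1
(array([472.134, 269.131, 149.928]), array([[-0.617, -0.001, -0.787],
       [ 0.787, -0.001, -0.617],
       [ 0.   , -1.   ,  0.001]])) [ 0.518  0.309 -0.127  1.136 -0.    -0.146]
[286.648 138.082]
[286.486 310.256]
```

View pics/w1.png

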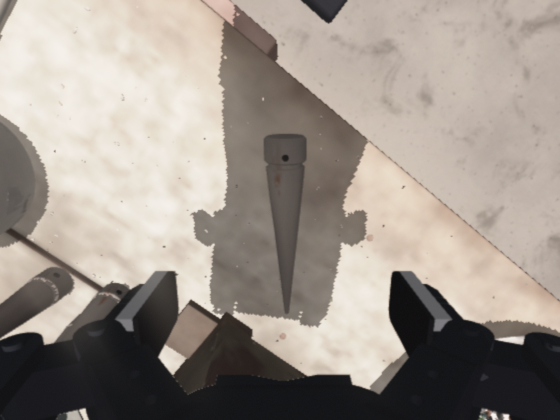

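Taper centred under the tool: butt (285,136), tip (287.5,313), within 2–3 mm of prediction.

```bash
python3 - <<'E'
from h import *
ps=load('w1'); t=onz('wrist',(287.5,313),2.5,ps); b=onz('wrist',(285,136),18,ps); print(t,b,np.linalg.norm((t-b)[:2]))
a=t-b; a[2]=0; a/=np.linalg.norm(a); 
b2=t-159*a; b2[2]=0; g=b2+52*a; print(b,b2,g)
z=-a; y=np.array([0,0,-1.]); x=np.cross(y,z)
# grasp point at z=12: TCP 18.7 lower would be below bench -> tip at z>=3
plan([g[0],g[1],4],np.column_stack([x,y,z]),5)
E
```

```text
[553.647 336.481   2.5  ] [429.479 235.98   18.   ] 159.7439213373328
[429.479 235.98   18.   ] [430.057 236.448   0.   ] [470.476 269.163   0.   ]
5 rows of [0.028 2.925 0.022] [-0.009 -0.19  -0.   ]
```

```bash
python3 -m creep '[[[0.03,2.95,0.02],[0,-0.2,0]],[[0.03,2.95,0.02],[0,-0.2,0]],[[0.03,2.95,0.02],[0,-0.2,0]],[[0.03,2.95,0.02],[0,-0.2,0]],[[0.03,2.4,0.02],[0,-0.2,0]],[[0,0.6,0],[0,0,0]],[[0,0,0],[0,0,0]]]' 
python3 -m creep '[[[0,0,0],[0,0,0]],[[0,0,0],[0,0,0]],[[0,0,0],[0,0,0]],[[0,0,0],[0,0,0]],[[0,0,0],[0,0,0]],[[0,0,0],[0,0,0]],[[0,0,0],[0,0,0]]]' 0 80
```

```text
t: 4.5
eef_pos: [470.5, 269.0, 2.2]
tcp_rot: [-0.805, -1.69, 1.692]
wrist_force: [-0.2, 0.6, -0.6]
opening: 85.3
t: 5.2
eef_pos: [471.2, 270.1, 3.4]
tcp_rot: [-0.805, -1.694, 1.692]
wrist_force: [-0.9, -1.1, 10.6]
opening: 21.8
```

```bash
python3 -m creep '[[[0,-0.5,0],[0,0,0]],[[0,-1.5,0],[0,0,0]],[[0,-2,0],[0,0,0]],[[0,-3,0],[0,0,0]],[[0,-3,0],[0,0,0]],[[0,0,0],[0,0,0]],[[0,0,0],[0,0,0]]]' 
python3 - <<'E'
from h import *
ps,im=snap('wrist','w2'); print(ps, status.observe()['joint_positions'])
ps,sc=snap('scene','s2'); u,v=proj('scene',ps[0]).astype(int); print(u,v)
o=np.hstack([cv2.resize(im,(400,300)),cv2.resize(sc[v-60:v+60,u-80:u+80],(400,300))]); cv2.imwrite('pics/c2.png',o)
E
```

```text
t: 5.9
eef_pos: [470.9, 269.9, 102.5]
tcp_rot: [-0.805, -1.693, 1.692]
wrist_force: [-0.5, -0.4, -3.0]
opening: 21.8
(array([470.931, 269.901, 102.466]), array([[-0.632,  0.001, -0.775],
       [ 0.775,  0.001, -0.632],
       [-0.   , -1.   , -0.001]])) [ 0.52   0.343 -0.211  1.018  0.    -0.163]
227 292
```

View pics/c2.png

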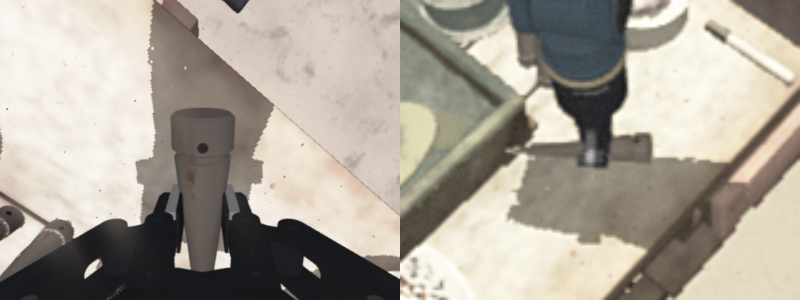

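```bash
python3 - <<'E'
from h import *
ps=load('w2')
for s in (48,52,56):
  for a in (9,12,15): print(s,a,proj('wrist',ps[0]+ps[1]@np.array([0,-a-16,s]),ps),proj('wrist',ps[0]+ps[1]@np.array([0,-a,s]),ps))
im=cv2.imread('pics/w2.png'); cv2.imwrite('pics/w2c.png',cv2.resize(im[130:390,180:380],(600,780))[:600])
cv2.imwrite('pics/w2c.png',cv2.resize(im[130:390,190:390],(460,598)))
E
```

```text
48 9 [286.563 179.314] [286.186 172.061]
48 12 [286.645 180.888] [286.25  173.292]
48 15 [286.732 182.542] [286.317 174.577]
52 9 [286.591 167.385] [286.207 161.452]
52 12 [286.675 168.675] [286.272 162.458]
52 15 [286.762 170.031] [286.34  163.509]
56 9 [286.619 155.238] [286.229 150.671]
56 12 [286.704 156.231] [286.295 151.444]
56 15 [286.793 157.276] [286.364 152.253]
```

View pics/w2c.png

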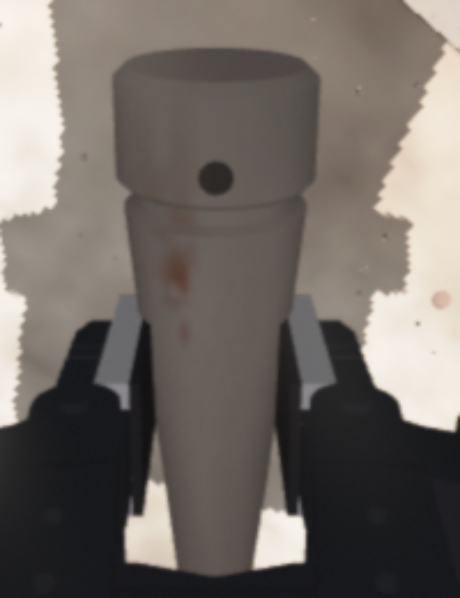

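Taper held level as it lay (butt face centre row ≈158 → grip ≈53.5 mm from the butt). Plan the carry.

```bash
cat >> h.py <<'E'
O=np.array([540.5,-246.7,0]); yaw=-0.070
def box(): c,s=np.cos(yaw),np.sin(yaw); return np.array([[c,-s,0],[s,c,0],[0,0,1.]])
def w(b): return O+box()@np.asarray(b,float)
def lean(deg,A=(0,1,0),at=(0,0,1)):
    """tool R in world: at(tool)->A(box), fingers down-rear by deg"""
    A=np.array(A,float);A/=np.linalg.norm(A);at=np.array(at,float);at/=np.linalg.norm(at)
    q=np.radians(deg);X=np.array([np.cos(q),0,np.sin(q)]);X-=A*(A@X);X/=np.linalg.norm(X)
    Fb=np.column_stack([X,np.cross(A,X),A]); xt=np.array([1.,0,0]); Ft=np.column_stack([xt,np.cross(at,xt),at])
    return box()@Fb@Ft.T
def rot_place():
    p,q=np.radians(4.8),np.radians(5.4); return lean(38,(0,np.cos(q),np.sin(q)),(0,-np.sin(p),np.cos(p)))
def p_place(pt=(27,26.5,82)): return w(pt)-rot_place()@np.array([0,-8.2,0])
E
python3 - <<'E'
from h import *
az=np.radians(30); t=np.array([-np.sin(az),np.cos(az),0]); y=np.array([0,0,-1.]); 
RA=np.column_stack([np.cross(y,t),y,t]); pA=np.array([246,142,245.])
plan(pA,RA,14)
Rz=Rn.from_euler('z',-57,degrees=True).as_matrix(); plan(Rz@pA,Rz@RA,7,(pA,RA))
R=rot_place(); P=p_place(); print(R,P); pC=P+w((0,0,25))-w((0,0,0))-200*R[:,1]; print(pC); plan(pC,R,6,(Rz@pA,Rz@RA))
plan(P+[0,0,25],R,5,(pC,R));plan(P,R,4,(P+[0,0,25],R))
E
```

```text
14 rows of [-1.244 -1.026  1.682] [-0.008  7.084 -0.006]
7 rows of [-0.287  0.    -4.023] [0.    8.143 0.   ]
[[ 0.783  0.61   0.121]
 [-0.113 -0.052  0.992]
 [ 0.611 -0.791  0.028]] [ 574.287 -222.58    75.514]
[ 452.355 -212.17   258.705]
6 rows of [ 3.599  0.76  -0.227] [ 1.354 -3.13  -6.17 ]
5 rows of [ 0.  4. -0.] [0. 0. 0.]
4 rows of [-0.382  0.494 -0.018] [0. 0. 0.]
```

```bash
python3 -m creep '[[[-1.24,-1.03,1.68],[0,7.08,0]],[[-1.24,-1.03,1.68],[0,7.08,0]],[[-1.24,-1.03,1.68],[0,7.08,0]],[[-1.24,-1.03,1.68],[0,7.08,0]],[[-1.24,-1.03,1.68],[0,7.08,0]],[[-1.24,-1.03,1.68],[0,7.08,0]],[[-1.24,-1.03,1.68],[0,7.08,0]]]'
python3 -m creep '[[[-1.24,-1.03,1.68],[0,7.08,0]],[[-1.24,-1.03,1.68],[0,7.08,0]],[[-1.24,-1.03,1.68],[0,7.08,0]],[[-1.24,-1.03,1.68],[0,7.08,0]],[[-1.24,-1.03,1.68],[0,7.08,0]],[[-1.24,-1.03,1.68],[0,7.08,0]],[[-1.24,-1.03,1.68],[0,7.08,0]]]'
python3 -m creep '[[[-0.29,0,-4.02],[0,8.14,0]],[[-0.29,0,-4.02],[0,8.14,0]],[[-0.29,0,-4.02],[0,8.14,0]],[[-0.29,0,-4.02],[0,8.14,0]],[[-0.29,0,-4.02],[0,8.14,0]],[[-0.29,0,-4.02],[0,8.14,0]],[[-0.29,0,-4.02],[0,8.14,0]],[[0,0,0],[0,0,0]]]'
python3 - <<'E'
from h import *
R=rot_place(); P=p_place();  pC=P+[0,0,25]-200*R[:,1];print(pose(),status.observe()['joint_positions']); plan(pC,R,7)
E
```

```text
t: 6.7
eef_pos: [386.9, 153.6, 173.4]
tcp_rot: [-1.291, -1.068, 1.072]
wrist_force: [-0.0, 0.2, -2.2]
opening: 21.4
t: 7.4
eef_pos: [245.6, 142.2, 245.8]
tcp_rot: [-1.533, -0.405, 0.408]
wrist_force: [0.5, 0.6, -2.5]
opening: 21.6
t: 8.2
eef_pos: [251.8, -131.6, 245.4]
tcp_rot: [-1.538, 0.381, -0.377]
wrist_force: [0.9, 0.2, -2.7]
opening: 21.3
(array([ 251.756, -131.604,  245.403]), array([[ 0.885, -0.003,  0.465],
       [-0.465, -0.   ,  0.885],
       [-0.002, -1.   , -0.001]])) [-0.48  -0.187 -0.418  1.342 -0.001  1.574]
7 rows of [ 3.087  0.68  -0.143] [ 1.201 -2.779 -5.304]
```

Go to the approach pose and look at the rests.

```bash
python3 -m creep '[[[3.09,0.68,-0.14],[1.2,-2.78,-5.3]],[[3.09,0.68,-0.14],[1.2,-2.78,-5.3]],[[3.09,0.68,-0.14],[1.2,-2.78,-5.3]],[[3.09,0.68,-0.14],[1.2,-2.78,-5.3]],[[3.09,0.68,-0.14],[1.2,-2.78,-5.3]],[[3.09,0.68,-0.14],[1.2,-2.78,-5.3]],[[3.09,0.68,-0.14],[1.2,-2.78,-5.3]],[[0,0,0],[0,0,0]],[[0,0,0],[0,0,0]]]'
python3 - <<'E'
from h import *
R=rot_place(); P=p_place();  ps=pose(); print(ps,status.observe()['joint_positions']); plan(P+[0,0,25],R,5)
ps,im=snap('wrist','w3')
for nm,b in [('rr',(27,0,66)),('rrL',(27,60,66)),('rrR',(27,-60,66)),('frL',(-31,60,48)),('FL',(-91,100,110)),('FR',(-91,-100,110)),('BL',(91,100,110)),('bar',(5.2,26,298))]: print(nm,proj('wrist',w(b),ps))
_,tp=snap('top','t3'); _,sc=snap('scene','s3')
o=np.zeros((600,800,3),np.uint8); o[:,:]=0; o[:420,:560]=im; o[420:,:216]=cv2.resize(tp[155:255,308:428],(216,180),interpolation=cv2.INTER_CUBIC); o[:360,560:]=cv2.resize(sc[105:225,290:370],(240,360),interpolation=cv2.INTER_CUBIC)
cv2.imwrite('pics/c3.png',o)
E
```

```text
t: 9.1
eef_pos: [455.0, -204.6, 258.3]
tcp_rot: [-1.513, -0.425, -0.603]
wrist_force: [-0.5, 0.3, -3.1]
opening: 21.4
(array([ 454.988, -204.588,  258.292]), array([[ 0.786,  0.609,  0.107],
       [-0.104, -0.042,  0.994],
       [ 0.609, -0.792,  0.03 ]])) [-0.621 -0.209 -0.626  0.574  0.326  1.166]
5 rows of [-0.014  3.968 -0.181] [-0.118  0.109 -0.031]
rr [259.682 217.498]
rrL [255.807 161.208]
rrR [263.243 269.224]
frL [195.552 166.72 ]
FL [146.636 127.361]
FR [181.936 367.393]
BL [330.557 116.905]
bar [474.919 262.949]
```

View pics/c3.png

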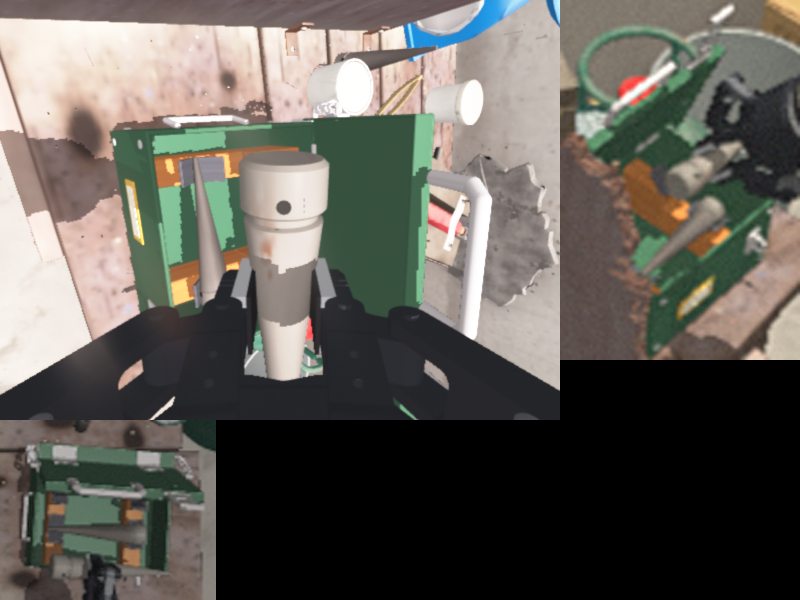

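Wrist view: stored taper tip at (198,160) in the front V (200,172), front-left rim corner ≈(150,130), bar at ≈(478,263): all within ~3 px of the box model. Go in to 25 mm above.

```bash
python3 - <<'E'
from h import *
ps=load('w3'); print(proj('wrist',w((-31,73.5,54)),ps))
E
python3 -m creep '[[[0,3.97,-0.18],[-0.12,0.11,0]],[[0,3.97,-0.18],[-0.12,0.11,0]],[[0,3.97,-0.18],[-0.12,0.11,0]],[[0,3.97,-0.18],[-0.12,0.11,0]],[[0,3.97,-0.18],[-0.12,0.11,0]],[[0,0,0],[0,0,0]],[[0,0,0],[0,0,0]]]'
python3 - <<'E'
from h import *
R=rot_place(); P=p_place();  ps=pose(); print(ps[0]-P,ps[1]-R,status.observe()['joint_positions']); plan(P+[0,0,4],R,5);plan(P-[0,0,1],R,5,(P+[0,0,4],R))
ps,im=snap('wrist','w4');_,tp=snap('top','t4'); _,sc=snap('scene','s4')
o=np.zeros((600,800,3),np.uint8); o[:420,:560]=im; o[420:,:216]=cv2.resize(tp[155:255,308:428],(216,180),interpolation=cv2.INTER_CUBIC); o[:360,560:]=cv2.resize(sc[105:225,290:370],(240,360),interpolation=cv2.INTER_CUBIC)
cv2.imwrite('pics/c4.png',o)
E
```

```text
[196.583 152.954]
t: 9.95
eef_pos: [576.0, -223.4, 101.9]
tcp_rot: [-1.52, -0.417, -0.614]
wrist_force: [-3.2, 0.2, -5.7]
opening: 21.5
[ 1.739 -0.782 26.432] [[ 0.001 -0.001 -0.   ]
 [ 0.001 -0.     0.   ]
 [-0.001 -0.001 -0.001]] [-0.489  0.178 -0.744  0.032  0.242  1.289]
5 rows of [-0.303  0.333 -0.001] [ 0.004  0.009 -0.015]
5 rows of [-0.061  0.079 -0.003] [0. 0. 0.]
```

View pics/c4.png

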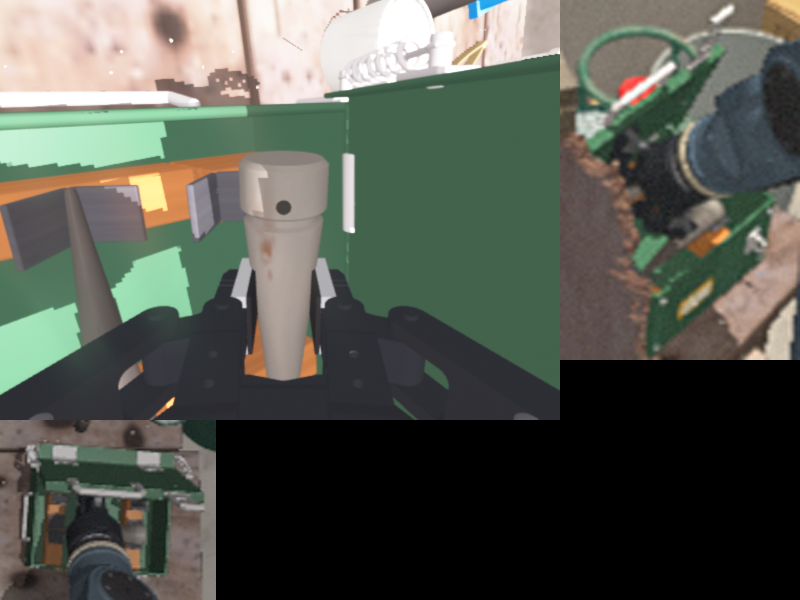

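```bash
python3 - <<'E'
from h import *
ps=load('w4')
for x0,z0,n in ((27,66,'rear'),(-31,48,'front')):
  for y in (48,72):
    print(n,y,[proj('wrist',w((x0+d,y,z0+abs(d))),ps).round(0).tolist() for d in (-20,0,20)])
print('butt', proj('wrist',ps[0]+ps[1]@np.array([0,-12.7,53.5]),ps)); print(status.observe()['wrist_force'])
im=cv2.imread('pics/w4.png'); cv2.imwrite('pics/w4c.png',cv2.resize(im[140:320,0:360],(800,400),interpolation=cv2.INTER_CUBIC))
E
```

```text
rear 48 [[203.0, 234.0], [223.0, 214.0], [280.0, 213.0]]
rear 72 [[196.0, 176.0], [218.0, 165.0], [277.0, 163.0]]
front 48 [[31.0, 262.0], [84.0, 235.0], [145.0, 234.0]]
front 72 [[13.0, 196.0], [71.0, 180.0], [135.0, 178.0]]
butt [281.197 154.666]
[-5.128  0.445 -5.989]
```

View pics/w4c.png

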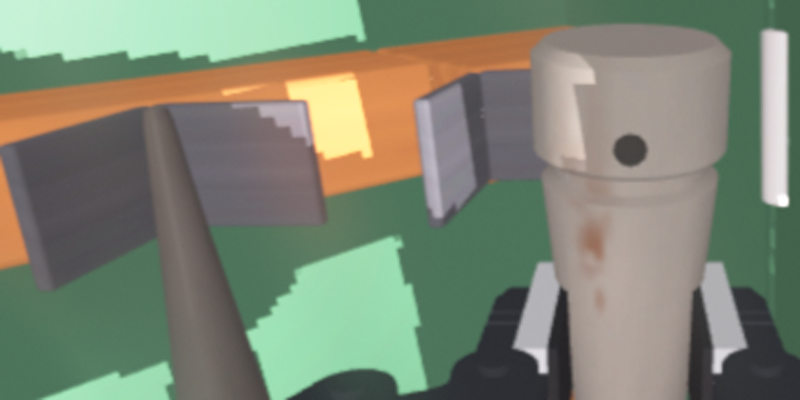

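The V pieces sit ~3 mm right and ~1 mm forward of my model; correcting. Slight lid contact (~5 N), which descending relieves.

```bash
cat >> h.py <<'E'
O=O+box()@np.array([-1,-2.5,0])
E
python3 - <<'E'
from h import *
R=rot_place(); P=p_place(); plan(P+[0,0,4],R,6);plan(P-[0,0,1],R,5,(P+[0,0,4],R))
E
```

```text
6 rows of [-0.282  0.299 -0.034] [0.019 0.008 0.015]
5 rows of [-0.061  0.079 -0.003] [0. 0. 0.]
```

```bash
python3 -m creep '[[[-0.28,0.3,-0.03],[0,0,0]],[[-0.28,0.3,-0.03],[0,0,0]],[[-0.28,0.3,-0.03],[0,0,0]],[[-0.28,0.3,-0.03],[0,0,0]],[[-0.28,0.3,-0.03],[0,0,0]],[[-0.28,0.3,-0.03],[0,0,0]],[[0,0,0],[0,0,0]],[[0,0,0],[0,0,0]]]'
python3 -c "
from h import *
print(pose()[0]-p_place(),pose()[1]-rot_place(),status.observe()['wrist_force'])"
```

```text
t: 10.9
eef_pos: [574.1, -225.0, 78.9]
tcp_rot: [-1.521, -0.42, -0.617]
wrist_force: [-3.3, -0.1, 2.4]
opening: 21.5
[ 1.021 -0.035  3.413] [[-0.001  0.002  0.   ]
 [ 0.001 -0.002  0.   ]
 [ 0.002  0.001 -0.002]] [-3.269 -0.091  2.38 ]
```

```bash
python3 -m creep '[[[-0.06,0.08,0],[0,0,0]],[[0,0,0],[0,0,0]]]'; python3 -m creep '[[[-0.06,0.08,0],[0,0,0]],[[0,0,0],[0,0,0]]]'
python3 - <<'E'
from h import *
print(pose()[0]-p_place(),pose()[1]-rot_place(),status.observe()['ft_torque'])
ps,im=snap('wrist','w5'); cv2.imwrite('pics/w5c.png',cv2.resize(im[120:330,120:400],(800,600),interpolation=cv2.INTER_CUBIC))
E
```

```text
t: 11.1
eef_pos: [574.3, -225.1, 78.7]
tcp_rot: [-1.521, -0.421, -0.618]
wrist_force: [-11.7, 1.1, 13.1]
opening: 21.3
t: 11.3
eef_pos: [574.4, -225.1, 78.6]
tcp_rot: [-1.521, -0.422, -0.619]
wrist_force: [-19.7, 3.4, 23.1]
opening: 21.9
[ 1.267 -0.074  3.108] [[-0.003  0.004  0.   ]
 [ 0.002 -0.002  0.   ]
 [ 0.004  0.003 -0.002]] [0.572 0.637 0.385]
```

View pics/w5c.png

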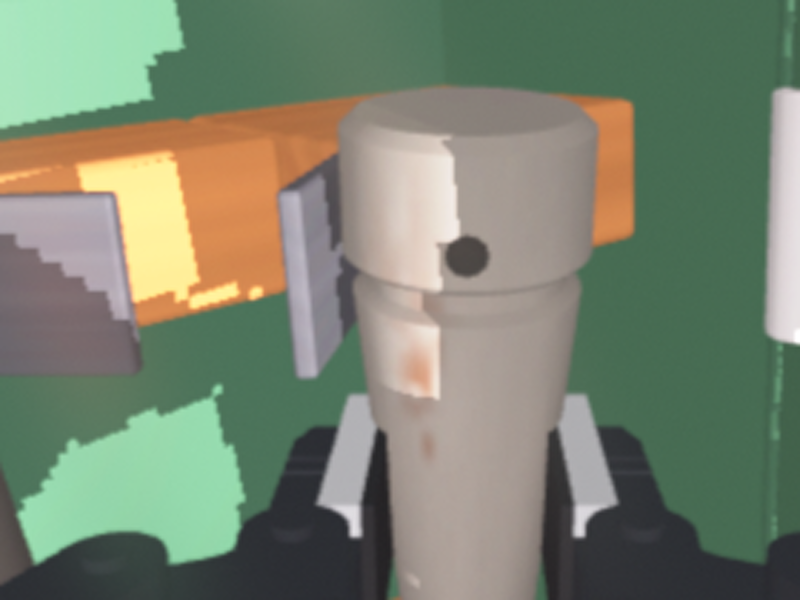

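Touching the rear flank of the V only (force up and forward): ease forward.

```bash
python3 -m creep '[[[-0.08,-0.06,0],[0,0,0]],[[-0.08,-0.06,0],[0,0,0]],[[0,0,0],[0,0,0]]]'; python3 -m creep '[[[-0.08,-0.06,0],[0,0,0]],[[0,0,0],[0,0,0]]]'
python3 - <<'E'
from h import *
print(pose()[0]-p_place(),status.observe()['ft_torque'])
E
```

```text
t: 11.65
eef_pos: [572.4, -224.9, 77.2]
tcp_rot: [-1.521, -0.42, -0.617]
wrist_force: [-2.7, -0.8, 3.5]
opening: 21.7
t: 11.85
eef_pos: [571.5, -224.8, 76.9]
tcp_rot: [-1.521, -0.42, -0.617]
wrist_force: [1.5, -0.9, 0.8]
opening: 21.3
[-1.587  0.235  1.41 ] [ 0.093  0.218 -0.047]
```

```bash
python3 -m creep '[[[-0.06,0.08,0],[0,0,0]],[[0,0,0],[0,0,0]]]'; python3 -m creep '[[[-0.06,0.08,0],[0,0,0]],[[0,0,0],[0,0,0]]]'
python3 - <<'E'
from h import *
print(pose()[0]-p_place(),status.observe()['ft_torque'])
E
```

```text
t: 12.05
eef_pos: [571.8, -224.9, 76.5]
tcp_rot: [-1.521, -0.421, -0.618]
wrist_force: [-2.7, -0.7, 7.2]
opening: 21.7
t: 12.25
eef_pos: [571.9, -224.9, 76.3]
tcp_rot: [-1.521, -0.422, -0.619]
wrist_force: [-10.0, 0.5, 16.8]
opening: 21.3
[-1.216  0.074  0.82 ] [ 0.281 -0.026  0.047]
```

```bash
python3 -m creep '[[[-0.06,-0.04,0],[0,0,0]],[[0,0,0],[0,0,0]]]'; python3 -c "
from h import *
print(pose()[0]-p_place(),status.observe()['ft_torque'])"
python3 -m creep '[[[0,0,0],[0,0,0]],[[0,0,0],[0,0,0]],[[0,0,0],[0,0,0]]]' 0.32 40
python3 -m creep '[[[0,0,0],[0,0,0]],[[0,0,0],[0,0,0]]]' 0.4
python3 - <<'E'
from h import *
ps,im=snap('wrist','w6'); cv2.imwrite('pics/w6c.png',cv2.resize(im[120:330,120:400],(800,600),interpolation=cv2.INTER_CUBIC))
E
```

```text
t: 12.45
eef_pos: [571.8, -224.9, 76.4]
tcp_rot: [-1.521, -0.423, -0.619]
wrist_force: [-4.5, 1.1, 11.6]
opening: 21.2
[-1.296  0.077  0.892] [ 0.291 -0.327 -0.029]
t: 12.75
eef_pos: [571.1, -224.7, 75.3]
tcp_rot: [-1.521, -0.421, -0.618]
wrist_force: [1.4, -0.8, 4.4]
opening: 27.7
t: 12.95
eef_pos: [569.5, -223.9, 73.7]
tcp_rot: [-1.52, -0.417, -0.615]
wrist_force: [1.1, -0.6, -0.1]
opening: 33.7
```

View pics/w6c.png

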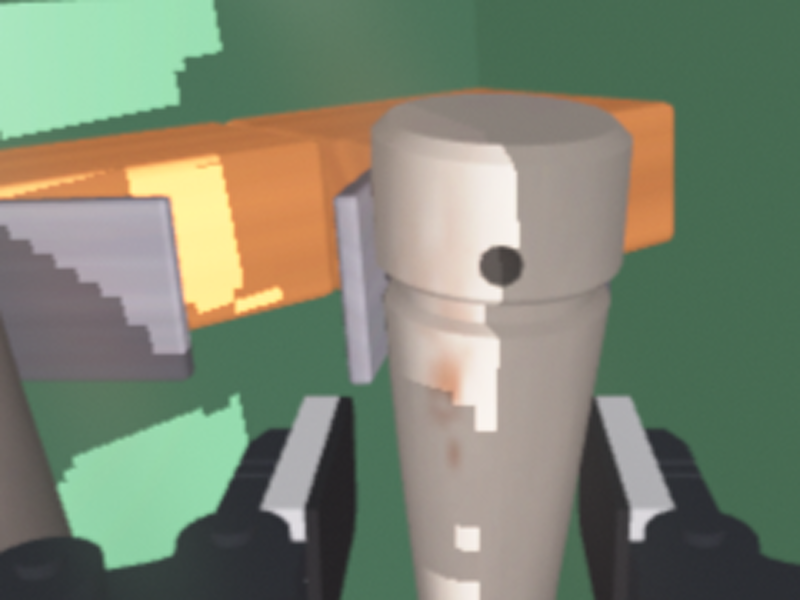

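Taper lies in the rear V, fingers free on both sides. Retract along the tool, then rise toward the bar.

```bash
python3 -m creep '[[[0.1,-0.5,0],[0,0,0]],[[0,-1.5,0],[0,0,0]],[[0,-3,0],[0,0,0]],[[0,-4,0],[0,0,0]],[[0,-4,0],[0,0,0]],[[0,-4,0],[0,0,0]],[[0,-4,0],[0,0,0]],[[0,0,0],[0,0,0]]]'
cat >> h.py <<'E'
def barpos(th): return w((67-196*np.cos(th),26,112+196*np.sin(th)))
E
python3 - <<'E'
from h import *
print(pose(),status.observe()['wrist_force'],status.observe()['joint_positions'])
snap('wrist','w7');snap('top','t7');snap('scene','s7')
R=lean(20); b=barpos(1.25); pre=b-R[:,1]*(80-15); mid=w((-100,26,0)); mid[2]=pre[2]; print(b,pre,mid)
plan(mid,R,5); plan(pre,R,3,(mid,R))
E
```

```text
t: 13.8
eef_pos: [442.1, -213.8, 246.0]
tcp_rot: [-1.524, -0.424, -0.621]
wrist_force: [0.9, -0.7, -0.9]
opening: 33.7
(array([ 442.115, -213.785,  246.03 ]), array([[ 0.779,  0.615,  0.122],
       [-0.11 , -0.058,  0.992],
       [ 0.617, -0.787,  0.023]])) [ 0.937 -0.688 -0.865] [-0.658 -0.217 -0.671  0.532  0.337  1.145]
[ 546.33  -223.551  298.001] [ 524.153 -221.996  359.081] [ 441.391 -216.193  359.081]
5 rows of [ 1.193 -2.049 -0.032] [ 0.029 -0.669  3.568]
3 rows of [2.599 0.946 0.   ] [0. 0. 0.]
```

```bash
python3 -m creep '[[[1.19,-2.05,-0.03],[0,-0.67,3.57]],[[1.19,-2.05,-0.03],[0,-0.67,3.57]],[[1.19,-2.05,-0.03],[0,-0.67,3.57]],[[1.19,-2.05,-0.03],[0,-0.67,3.57]],[[1.19,-2.05,-0.03],[0,-0.67,3.57]],[[2.6,0.95,0],[0,0,0]],[[2.6,0.95,0],[0,0,0]],[[2.6,0.95,0],[0,0,0]],[[0,0,0],[0,0,0]],[[0,0,0],[0,0,0]]]' 0.5
python3 - <<'E'
from h import *
ps,im=snap('wrist','w8'); print(ps,status.observe()['joint_positions'])
b=barpos(1.25)
for d in (-30,0,30): print(proj('wrist',b+box()@[0,d,0],ps))
# brightness profile across bar along rows near the predicted centre
g=cv2.cvtColor(im,cv2.COLOR_BGR2GRAY)
for d in (-20,0,20):
    u,v=proj('wrist',b+box()@[0,d,0],ps).astype(int); print(v,u,g[v,u-36:u+37:3])
cv2.imwrite('pics/w8.png',im)
E
```

```text
t: 14.95
eef_pos: [524.7, -221.4, 356.5]
tcp_rot: [-1.566, -0.217, -0.325]
wrist_force: [-1.5, 0.4, 0.9]
opening: 42.9
(array([ 524.687, -221.396,  356.517]), array([[ 0.939,  0.337,  0.069],
       [-0.065, -0.024,  0.998],
       [ 0.338, -0.941, -0.   ]])) [-0.471  0.055  0.019  1.215  0.132  1.191]
[283.167 276.826]
[283.19  231.557]
[283.214 182.769]
262 283 [ 67  67  67  66  66  67  85  93  94 161 251 254 255 253 249 252 219 208
 200 214 199 183 235 242 244]
231 283 [127 128 129 130 130 130  97 101 102 140 188 196 195 186 169 172 172 176
 181 186 181 181 114  85 124]
199 283 [ 89  91  93  95  97 100 106 112 113 143 232 254 255 253 224 171 171 199
 201 195 186 192  83  77  79]
```

Bar is centred between the open fingers (numeric profile). Descend and grip.

```bash
python3 -m creep '[[[0,2,0],[0,0,0]],[[0,2,0],[0,0,0]],[[0,2,0],[0,0,0]],[[0,1.6,0],[0,0,0]],[[0,0,0],[0,0,0]]]' 0.5
python3 -m creep '[[[0,0,0],[0,0,0]],[[0,0,0],[0,0,0]],[[0,0,0],[0,0,0]],[[0,0,0],[0,0,0]],[[0,0,0],[0,0,0]],[[0,0,0],[0,0,0]]]' 0 40
python3 - <<'E'
from h import *
p,R=pose(); b=barpos(1.25); print(R.T@(b-p),status.observe()['joint_positions'])
B=box()
def rows(ths,R=R):
    for a,c in zip(ths[:-1],ths[1:]):
        d=B@np.array([-196*(np.cos(c)-np.cos(a)),0,196*(np.sin(c)-np.sin(a))]); print(round(c,3),np.round(R.T@d/10,2).tolist())
rows(1.25-np.arange(0,13)*0.05); print(); rows(0.65-np.arange(0,14)*0.05)
E
```

```text
t: 15.5
eef_pos: [548.8, -223.4, 285.1]
tcp_rot: [-1.566, -0.216, -0.326]
wrist_force: [0.1, 0.3, 0.2]
opening: 42.8
t: 16.1
eef_pos: [548.2, -223.9, 288.1]
tcp_rot: [-1.568, -0.216, -0.328]
wrist_force: [-10.6, 0.4, 3.7]
opening: 7.1
[ 1.552 -9.915  0.21 ] [-0.452  0.099 -0.106  1.041  0.124  1.211]
1.2 [-0.98, -0.0, -0.0]
1.15 [-0.98, 0.05, -0.0]
1.1 [-0.98, 0.1, -0.0]
1.05 [-0.97, 0.15, -0.0]
1.0 [-0.96, 0.19, -0.0]
0.95 [-0.95, 0.24, -0.0]
0.9 [-0.94, 0.29, -0.0]
0.85 [-0.92, 0.34, 0.0]
0.8 [-0.9, 0.38, 0.0]
0.75 [-0.88, 0.43, 0.0]
0.7 [-0.86, 0.47, 0.0]
0.65 [-0.84, 0.51, 0.0]

0.6 [-0.81, 0.55, 0.0]
0.55 [-0.78, 0.59, 0.0]
0.5 [-0.75, 0.63, 0.0]
0.45 [-0.72, 0.67, 0.0]
0.4 [-0.68, 0.7, 0.0]
0.35 [-0.65, 0.74, 0.0]
0.3 [-0.61, 0.77, 0.0]
0.25 [-0.57, 0.8, 0.0]
0.2 [-0.53, 0.82, 0.0]
0.15 [-0.49, 0.85, 0.0]
0.1 [-0.44, 0.87, 0.0]
0.05 [-0.4, 0.89, 0.0]
0.0 [-0.36, 0.91, 0.0]
```

```bash
python3 -m creep '[[[-0.98,0,0],[0,0,0]],[[-0.98,0.05,0],[0,0,0]],[[-0.98,0.1,0],[0,0,0]],[[-0.97,0.15,0],[0,0,0]],[[-0.96,0.19,0],[0,0,0]],[[0,0,0],[0,0,0]]]'
python3 -m creep '[[[-0.95,0.24,0],[0,0,0]],[[-0.94,0.29,0],[0,0,0]],[[-0.92,0.34,0],[0,0,0]],[[-0.9,0.38,0],[0,0,0]],[[0,0,0],[0,0,0]]]'
python3 -c "
from h import *
p,R=pose(); print(R.T@(barpos(0.8)-p),R, status.observe()['joint_positions'])"
```

```text
t: 16.7
eef_pos: [504.7, -220.6, 266.4]
tcp_rot: [-1.567, -0.218, -0.329]
wrist_force: [-2.7, 3.1, 6.0]
opening: 7.0
t: 17.2
eef_pos: [474.0, -218.2, 241.0]
tcp_rot: [-1.567, -0.217, -0.327]
wrist_force: [-5.7, 3.5, 4.8]
opening: 7.5
[  1.816 -11.671  -0.274] [[ 0.938  0.338  0.071]
 [-0.067 -0.025  0.997]
 [ 0.339 -0.941 -0.001]] [-0.517  0.    -0.333  0.923  0.146  1.148]
```

```bash
python3 -m creep '[[[-0.88,0.43,0],[0,0,0]],[[-0.86,0.47,0],[0,0,0]],[[-0.84,0.51,0],[0,0,0]],[[-0.81,0.55,0],[0,0,0]],[[-0.78,0.59,0],[0,0,0]],[[-0.75,0.63,0],[0,0,0]],[[0,0,0],[0,0,0]]]'
python3 -m creep '[[[-0.72,0.67,0],[0,0,0]],[[-0.68,0.7,0],[0,0,0]],[[-0.65,0.74,0],[0,0,0]],[[-0.61,0.77,0],[0,0,0]],[[-0.57,0.8,0],[0,0,0]],[[-0.53,0.82,0],[0,0,0]],[[0,0,0],[0,0,0]]]'
python3 - <<'E'
from h import *
p,R=pose(); print(R.T@(barpos(0.2)-p),R[:,1], status.observe()['joint_positions'])
ps,im=snap('scene','s9')
E
```

```text
t: 17.9
eef_pos: [438.9, -215.6, 193.6]
tcp_rot: [-1.566, -0.216, -0.326]
wrist_force: [-6.0, 4.1, -0.8]
opening: 7.1
t: 18.6
eef_pos: [419.7, -214.2, 138.8]
tcp_rot: [-1.565, -0.217, -0.327]
wrist_force: [-3.0, 5.2, -4.0]
opening: 7.2
[  1.028 -12.543  -0.506] [ 0.338 -0.024 -0.941] [-0.58  -0.004 -0.618  0.652  0.166  1.087]
```

```bash
python3 -m creep '[[[-0.25,0.42,0],[0,0,0]],[[-0.24,0.43,0],[0,0,0]],[[-0.22,0.43,0],[0,0,0]],[[-0.22,0.44,0],[0,0,0]],[[-0.21,0.44,0],[0,0,0]],[[-0.2,0.45,0],[0,0,0]],[[0,0,0],[0,0,0]]]'
python3 -m creep '[[[-0.09,0.22,0],[0,0,0]],[[-0.09,0.23,0],[0,0,0]],[[-0.09,0.23,0],[0,0,0]],[[0,0,0],[0,0,0]],[[0,0,0],[0,0,0]]]'
python3 - <<'E'
from h import *
p,R=pose(); print(R.T@(barpos(0.0)-p))
E
```

```text
t: 19.35
eef_pos: [416.2, -213.9, 110.3]
tcp_rot: [-1.565, -0.217, -0.327]
wrist_force: [-3.7, 6.7, -5.8]
opening: 7.4
t: 19.85
eef_pos: [415.9, -213.9, 103.2]
tcp_rot: [-1.565, -0.217, -0.327]
wrist_force: [-3.9, 6.1, -5.3]
opening: 7.1
[-0.214 -9.4   -0.534]
```

```bash
python3 -m creep '[[[-0.04,0.1,0],[0,0,0]],[[-0.03,0.1,0],[0,0,0]],[[0,0,0],[0,0,0]]]'; python3 -m creep '[[[-0.04,0.1,0],[0,0,0]],[[0,0,0],[0,0,0]]]'; python3 -m creep '[[[-0.04,0.1,0],[0,0,0]],[[0,0,0],[0,0,0]]]'
```

```text
t: 20.15
eef_pos: [415.9, -213.9, 101.1]
tcp_rot: [-1.565, -0.217, -0.327]
wrist_force: [-4.1, 6.0, -5.7]
opening: 7.2
t: 20.35
eef_pos: [415.9, -213.9, 100.0]
tcp_rot: [-1.565, -0.217, -0.327]
wrist_force: [-4.9, 6.0, -4.9]
opening: 7.1
t: 20.55
eef_pos: [415.8, -213.9, 99.0]
tcp_rot: [-1.565, -0.217, -0.327]
wrist_force: [-5.2, 6.0, -5.5]
opening: 7.1
```

```bash
for i in 1 2 3; do python3 -m creep '[[[-0.04,0.1,0],[0,0,0]],[[0,0,0],[0,0,0]]]' | grep -E 'eef|force'; done
```

```text
eef_pos: [415.9, -213.8, 98.1]
wrist_force: [-4.8, 6.7, -2.7]
eef_pos: [416.0, -213.9, 97.9]
wrist_force: [-13.0, 8.9, 11.7]
eef_pos: [416.0, -214.0, 97.7]
wrist_force: [-20.2, 11.8, 25.5]
```

Lid met its stop (25 N up, z no longer falling). Relieve, release, back off and look at the hasp.

```bash
python3 -m creep '[[[0.04,-0.15,0],[0,0,0]],[[0,0,0],[0,0,0]]]'; python3 -m creep '[[[0,0,0],[0,0,0]],[[0,0,0],[0,0,0]],[[0,0,0],[0,0,0]]]' 0.27 | grep -E 'eef|force|open'
python3 -m creep '[[[0,-0.5,0],[0,0,0]],[[0,-1.5,0],[0,0,0]],[[0,-2.5,0],[0,0,0]],[[0,-4,0],[0,0,0]],[[0,-4,0],[0,0,0]],[[0,-4,-2],[0,0,0]],[[0,-1,-3],[0,0,0]],[[0,0,-3],[0,0,0]],[[0,0,0],[0,0,0]]]'
python3 - <<'E'
from h import *
ps,im=snap('wrist','w10'); _,tp=snap('top','t10'); _,sc=snap('scene','s10'); print(ps,status.observe()['joint_positions'])
for th in (0.8,1.2,1.57,2.0,2.4):
    h=w((67-164-74*np.sin(th),-66,109-74*np.cos(th))); print(th,[proj(n,h,ps if n=='wrist' else None).round(1).tolist() for n in ('wrist','top','scene')])
print('hinge',[proj(n,w((-97,-66,109)),ps if n=='wrist' else None).round(1).tolist() for n in ('wrist','top','scene')])
print('bar0',[proj(n,barpos(0),ps if n=='wrist' else None).round(1).tolist() for n in ('wrist','top','scene')])
o=np.zeros((600,800,3),np.uint8); o[:420,:560]=im; o[420:,:216]=cv2.resize(tp[155:255,308:428],(216,180),interpolation=cv2.INTER_CUBIC); o[:360,560:]=cv2.resize(sc[125:245,290:370],(240,360),interpolation=cv2.INTER_CUBIC)
t7=cv2.imread('pics/t7.png'); o[420:,220:436]=cv2.resize(t7[155:255,308:428],(216,180),interpolation=cv2.INTER_CUBIC)
w7=cv2.imread('pics/w7.png'); o[360:,560:]=cv2.resize(w7,(320,240))[:, :240]
s7=cv2.imread('pics/s7.png'); o[420:,440:560]=cv2.resize(s7[105:225,290:370],(120,180))
cv2.imwrite('pics/c10.png',o)
E
```

```text
t: 21.35
eef_pos: [415.9, -213.9, 98.0]
tcp_rot: [-1.565, -0.218, -0.328]
wrist_force: [-7.2, 7.4, 3.2]
opening: 7.0
eef_pos: [417.5, -215.6, 98.8]
wrist_force: [-0.7, 0.6, 0.4]
opening: 23.2
t: 22.55
eef_pos: [351.2, -293.3, 263.6]
tcp_rot: [-1.57, -0.219, -0.332]
wrist_force: [0.2, -0.1, -0.1]
opening: 23.4
(array([ 351.237, -293.28 ,  263.633]), array([[ 0.937,  0.342,  0.073],
       [-0.067, -0.029,  0.997],
       [ 0.343, -0.939, -0.004]])) [-0.852 -0.086 -0.353  1.051  0.242  0.82 ]
0.8 [[244.1, 193.6], [382.8, 261.7], [366.9, 195.6]]
1.2 [[233.8, 200.3], [384.5, 268.1], [372.0, 193.3]]
1.57 [[234.9, 207.7], [386.7, 270.7], [374.6, 188.8]]
2.0 [[252.1, 216.3], [389.6, 268.8], [374.5, 181.3]]
2.4 [[283.5, 222.4], [392.2, 262.5], [371.2, 173.4]]
hinge [[314.1, 200.5], [388.1, 242.4], [356.4, 176.9]]
bar0 [[282.2, 94.1], [352.8, 252.3], [346.5, 197.0]]
```

View pics/c10.png

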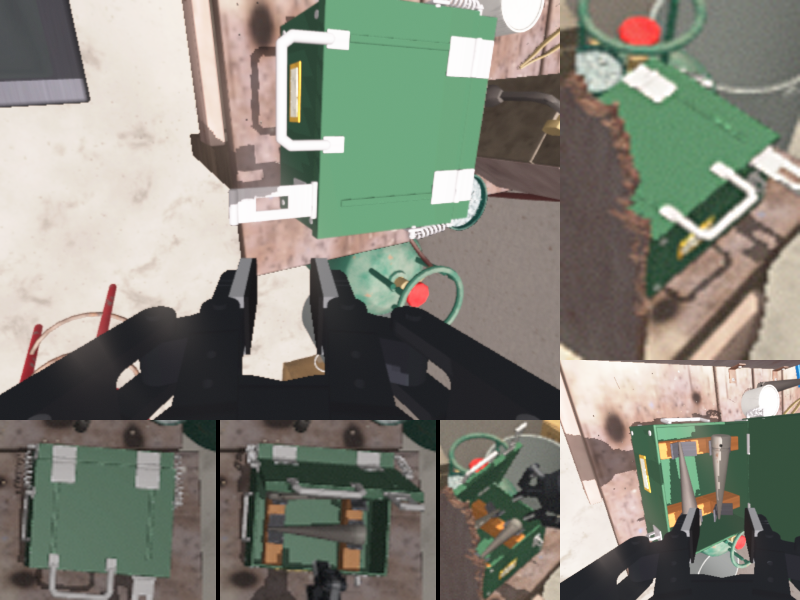

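Lid fully shut. Hasp sticks straight out, tip at wrist (232,205) ≈ angle 1.4–1.57; in the inset both tapers lie parallel in their V rests before closing. Now push the hasp down from its outer (top) face with shut fingers.

```bash
cat >> h.py <<'E'
Rh=lean(38)
def hasp_tcp(th,over=0,y=-69):
    X=np.array([np.cos(np.radians(38)),0,np.sin(np.radians(38))]); d=np.array([-np.sin(th),0,-np.cos(th)]); n=np.array([-np.cos(th),0,np.sin(th)])
    off=(1.2-over)*n+np.array([-97,y,109])
    if th>0.907: r=68+(1.8-th)/(1.8-.907)*8; b=off+r*d+14.5*X
    else: r=62-th/.907*15; b=off+r*d-14.5*X
    return w(b)
E
python3 - <<'E'
from h import *
pre=hasp_tcp(1.8)+[0,0,40]; print(pre); plan(pre,Rh,4)
ths=[1.8,1.6,1.4,1.2,1.05,.91,.75,.6,.45,.3,.2,.1,0]
q=pre
for t in ths: c=hasp_tcp(t,1); print(t,c.round(1),(Rh.T@(c-q)/10).round(2).tolist()); q=c
E
```

```text
[ 383.35  -307.357  174.545]
4 rows of [-0.234  2.349 -0.382] [ 0.027 -0.007 -4.513]
1.8 [ 383.1 -307.3  133.6] [-2.54, 3.21, 0.0]
1.6 [ 379.6 -307.1  120.2] [-1.11, 0.84, 0.0]
1.4 [ 378.7 -307.   106. ] [-0.94, 1.07, -0.0]
1.2 [ 380.8 -307.2   91.5] [-0.72, 1.27, -0.0]
1.05 [ 384.4 -307.4   80.9] [-0.37, 1.05, 0.0]
0.91 [ 389.2 -307.8   71.5] [-0.2, 1.04, -0.0]
0.75 [ 392.5 -308.    63.9] [-0.2, 0.8, 0.0]
0.6 [ 396.8 -308.3   57.2] [-0.07, 0.8, -0.0]
0.45 [ 402.5 -308.7   51. ] [0.07, 0.83, -0.0]
0.3 [ 409.3 -309.2   45.6] [0.21, 0.85, 0.0]
0.2 [ 414.5 -309.5   42.6] [0.22, 0.56, 0.0]
0.1 [ 420.1 -309.9   40. ] [0.29, 0.55, 0.0]
0 [ 426.1 -310.4   38.1] [0.35, 0.53, -0.0]
```

```bash
python3 -m creep '[[[-0.23,2.35,-0.38],[0,0,-4.51]],[[-0.23,2.35,-0.38],[0,0,-4.51]],[[-0.23,2.35,-0.38],[0,0,-4.51]],[[-0.23,2.35,-0.38],[0,0,-4.51]],[[0,0,0],[0,0,0]],[[0,0,0],[0,0,0]]]' 0 30
python3 - <<'E'
from h import *
p,R=pose(); print(p,(R-Rh).round(3).max()); q=p
for t in (1.8,1.6): c=hasp_tcp(t,1); print(t,(Rh.T@(c-q)/10).round(2).tolist()); q=c
E
```

```text
t: 23.3
eef_pos: [383.4, -306.9, 174.7]
tcp_rot: [-1.531, -0.466, -0.572]
wrist_force: [-0.1, -0.1, -0.1]
opening: -0.1
[ 383.448 -306.872  174.701] 0.002
1.8 [-2.56, 3.22, -0.05]
1.6 [-1.11, 0.84, 0.0]
```

```bash
python3 -m creep '[[[-1.28,1.61,-0.03],[0,0,0]],[[-1.28,1.61,-0.02],[0,0,0]],[[-1.11,0.84,0],[0,0,0]],[[-0.94,1.07,0],[0,0,0]],[[-0.72,1.27,0],[0,0,0]],[[0,0,0],[0,0,0]]]'
python3 -m creep '[[[-0.37,1.05,0],[0,0,0]],[[-0.2,1.04,0],[0,0,0]],[[-0.2,0.8,0],[0,0,0]],[[-0.07,0.8,0],[0,0,0]],[[0,0,0],[0,0,0]]]'
python3 - <<'E'
from h import *
p,R=pose(); print(p-hasp_tcp(0.6,1))
ps,im=snap('wrist','w11'); snap('scene','s11');snap('top','t11')
q=p
for t in (.45,.3,.2,.1,0): c=hasp_tcp(t,1); print(t,(Rh.T@(c-q)/10).round(2).tolist()); q=c
E
```

```text
t: 23.9
eef_pos: [381.9, -308.4, 91.6]
tcp_rot: [-1.532, -0.467, -0.572]
wrist_force: [-0.2, 0.1, -0.1]
opening: 0.1
t: 24.4
eef_pos: [398.2, -309.9, 57.7]
tcp_rot: [-1.533, -0.469, -0.573]
wrist_force: [-0.3, 0.0, -0.6]
opening: -0.5
[ 1.338 -1.565  0.465]
0.45 [-0.08, 0.78, 0.15]
0.3 [0.21, 0.85, 0.0]
0.2 [0.22, 0.56, 0.0]
0.1 [0.29, 0.55, 0.0]
0 [0.35, 0.53, -0.0]
```

```bash
python3 - <<'E'
from h import *
for n in ('s10','s11'):
    g=cv2.cvtColor(cv2.imread(f'pics/{n}.png'),cv2.COLOR_BGR2GRAY); print(n); print(g[168:206:2,350:380:2])
for th in (0,.3,.6,1.5):
    print(th,proj('scene',w((-97-74*np.sin(th),-81,109-74*np.cos(th)))).round(0),proj('scene',w((-97-74*np.sin(th),-51,109-74*np.cos(th)))).round(0), proj('wrist',w((-97-74*np.sin(th),-51,109-74*np.cos(th))),load('w11')).round(0))
print(proj('scene',pose()[0]))
im=cv2.imread('pics/w11.png'); g=cv2.cvtColor(im,cv2.COLOR_BGR2GRAY); m=((im.min(2)>150)&(im.max(2).astype(int)-im.min(2)<35)).astype(np.uint8)
k,l,st,ce=cv2.connectedComponentsWithStats(m); print([ (s.tolist(),c.round(0).tolist()) for s,c in zip(st,ce) if 100<s[4]<20000])
E
```

```text
s10
[[125 129 131 130 127 126 108 107 100 168 203 202 201 198 198]
 [123 123 127 128 126 133 107 109 103 187 199 198 201 204 203]
 [123 126 130 129 128  97  88 104 120 195 194 195 196 201 204]
 [128 129 130 124 167 211 133 101 165 191 191 193 198 201 204]
 [125 127 119 175 243 248 232 170 163 176 189 193 192 184 194]
 [130 123 223 241 245 243 245 245 192 145 168 199 195 187 191]
 [122  76 126 254 247 245 241 226 250 231 155 135 184 197 198]
 [ 62  61 114  96 215 249 210 149 160 239 247 177 153 147 194]
 [179 105 134 134  75 150 251 240 177 136 195 249 218 153 156]
 [249 251 138  82 141 139 137 144 204 235 234 246 244 245 240]
 [ 95 225 242 123 137 144 152 134 120 155 205 239 231 245 147]
 [ 51 168 255 104 123 133 135 139 148 135 142 133 141 143  74]
 [164 255 194  92 159 141 138 147 150 149 159 144 143  80  99]
 [255 169  98 171 172 149 164 165 168 163 160 153  85 103 198]
 [158  69 160 171 171 172 175 173 166 166 158  90  67 202 195]
 [ 73  88  90 148 157 161 161 168 164 157 102  59 161 198 197]
 [ 88  87  83  83 120 152 166 161 154 104  64 164 199 195 196]
 [108  83 128 155 107  85
[... 1163 characters left out ...]
 197 197 133]
 [123  84 130 146 111  83  91 141 104  63 161 197 187 191  57]
 [177 155 105  80  84  88  83  67  66 166 194 193 187 185  58]]
0 [356. 189.] [351. 194.] [314. 208.]
0.3 [361. 192.] [356. 197.] [286. 216.]
0.6 [367. 193.] [361. 198.] [264. 228.]
1.5 [377. 187.] [371. 192.] [286. 301.]
[364.65  192.741]
[([103, 0, 58, 156, 5013], [133.0, 75.0]), ([215, 0, 15, 29, 197], [223.0, 10.0]), ([244, 0, 14, 17, 111], [249.0, 8.0]), ([329, 0, 33, 92, 2532], [344.0, 45.0]), ([404, 0, 109, 173, 7550], [442.0, 103.0]), ([222, 132, 50, 64, 1652], [249.0, 168.0]), ([234, 221, 223, 104, 11549], [365.0, 268.0]), ([530, 289, 25, 22, 254], [541.0, 301.0]), ([149, 357, 30, 30, 416], [164.0, 371.0])]
```

The scene pixels show the hasp leaf now swung down to ≈0.6 (left edge running to ~(361,194)). Continue.

```bash
python3 -m creep '[[[-0.08,0.78,0.1],[0,0,0]],[[0.21,0.85,0],[0,0,0]],[[0.22,0.56,0],[0,0,0]],[[0,0,0],[0,0,0]]]'
python3 -m creep '[[[0.29,0.55,0],[0,0,0]],[[0.35,0.53,0],[0,0,0]],[[0,0,0],[0,0,0]]]'
python3 -c "
from h import *
print(pose()[0]-hasp_tcp(0,0))"
```

```text
t: 24.95
eef_pos: [414.1, -309.6, 41.8]
tcp_rot: [-1.532, -0.468, -0.573]
wrist_force: [-0.3, 0.5, -0.2]
opening: -0.1
t: 25.25
eef_pos: [424.4, -310.1, 36.1]
tcp_rot: [-1.532, -0.464, -0.572]
wrist_force: [-2.9, -1.0, -4.7]
opening: 0.0
[-0.725  0.204 -1.946]
```

```bash
for i in 1 2 3; do python3 -m creep '[[[0.08,0.06,0],[0,0,0]],[[0,0,0],[0,0,0]]]' | grep -E 'eef|force'; done
```

```text
eef_pos: [424.7, -310.0, 36.0]
wrist_force: [-8.5, -1.6, -3.4]
eef_pos: [425.0, -310.0, 35.7]
wrist_force: [-13.7, -1.6, -0.5]
eef_pos: [425.4, -309.9, 35.4]
wrist_force: [-18.2, -1.2, 0.4]
```

Stopped solidly at the modelled shut position (18 N). Back off and check numerically.

```bash
python3 -m creep '[[[-0.4,-0.3,0],[0,0,0]],[[-1.2,-1,0],[0,0,0]],[[0,-3,0],[0,0,0]],[[0,-4,0],[0,0,0]],[[0,-4,0],[0,0,0]],[[0,-4,-2],[0,0,0]],[[0,-2,-3],[0,0,0]],[[0,0,-3],[0,0,0]],[[0,0,0],[0,0,0]],[[0,0,0],[0,0,0]]]'
python3 - <<'E'
from h import *
ps,im=snap('wrist','w12'); _,sc=snap('scene','s12');_,tp=snap('top','t12'); print(ps[0],status.observe()['wrist_force'])
for th in (0,.05,.15,.3):
    print(th,[proj(n,w((-97-r*np.sin(th),y,109-r*np.cos(th))),ps if n=='wrist' else None).round(1).tolist() for n in ('wrist','top','scene') for y,r in ((-51,74),(-81,74),(-66,0))])
print('staple',[proj(n,w((-107,-66,66)),ps if n=='wrist' else None).round(1).tolist() for n in ('wrist','top','scene')])
im16=im.astype(int); m=((im16.min(2)>120)&(im16.max(2)-im16.min(2)<30))
u0,v0=proj('wrist',w((-97,-66,70)),ps).astype(int); print(u0,v0)
sub=m[max(0,v0-40):v0+44:2,max(0,u0-70):u0+60:2]; print('\n'.join(f'{max(0,v0-40)+2*i:3d} '+''.join('#' if x else '.' for x in r) for i,r in enumerate(sub)))
g=cv2.cvtColor(tp,cv2.COLOR_BGR2GRAY); print(g[232:276:2,372:402:2])
E
```

```text
t: 26.85
eef_pos: [297.6, -381.6, 171.8]
tcp_rot: [-1.532, -0.467, -0.575]
wrist_force: [-0.7, -0.1, -0.3]
opening: -0.3
[ 297.572 -381.573  171.828] [ 0.097 -1.314 -0.475]
0 [[307.2, 78.9], [306.6, 114.3], [374.3, 92.8], [376.6, 241.8], [387.3, 242.6], [388.1, 242.4], [350.7, 193.9], [356.2, 189.1], [356.4, 176.9]]
0.05 [[304.1, 78.6], [303.6, 114.3], [374.3, 92.8], [376.5, 243.2], [387.3, 243.9], [388.1, 242.4], [351.6, 194.5], [357.1, 189.6], [356.4, 176.9]]
0.15 [[298.3, 78.0], [297.9, 114.3], [374.3, 92.8], [376.4, 245.8], [387.2, 246.5], [388.1, 242.4], [353.3, 195.5], [358.8, 190.6], [356.4, 176.9]]
0.3 [[290.3, 77.0], [290.1, 114.3], [374.3, 92.8], [376.4, 249.7], [387.2, 250.5], [388.1, 242.4], [356.0, 196.7], [361.4, 191.9], [356.4, 176.9]]
staple [[323.3, 95.0], [384.3, 246.0], [357.0, 187.1]]
335 95
 55 ..###............................................................
 57 .####............................................................
 59 ..####...........................................................
 61 ..####.........................................................
[... 3349 characters left out ...]
2  96]
 [103 105 108 107 103 106 106 107 108 110 107 106 106 102 101]
 [103 107 109 109 106 105 100 104 102 103 105 104 103 102  99]
 [125 123 124 123 122 114 114 115 120 120 119 118 118 118 119]
 [129 130 131 131 130 125 119 118 124 127 128 124 122 123 125]
 [129 130 130 132 131 128 123 121 122 127 125 123 126 125 125]
 [130 128 131 131 131 131 127 124 120 121 122 123 125 128 128]
 [129 128 128 129 130 131 131 125 121 123 126 119 122 128 128]
 [129 128 128 128 128 129 130 130 126 123 127 122 122 125 128]
 [127 127 127 128 129 128 129 129 127 122 123 122 122 127 128]
 [126 127 128 127 128 128 128 128 129 128 124 126 124 124 131]
 [123 125 126 125 127 128 127 127 128 127 128 129 130 130 130]]
```

```bash
python3 - <<'E'
from h import *
im=cv2.imread('pics/w12.png'); g=cv2.cvtColor(im,cv2.COLOR_BGR2GRAY)
print('cols',list(range(290,384,3)))
for v in (82,88,92,95,98,102,108): print(v,g[v,290:384:3])
ps=load('w12')
for th in (0,.1,.2): print(th,[ (r,proj('wrist',w((-97-r*np.sin(th)-1.2,-66,109-r*np.cos(th))),ps).round(1).tolist()) for r in (36,43,50,66,74)], 'roll', proj('wrist',w((-97-74*np.sin(th)-7,-66,109-74*np.cos(th))),ps))
g=cv2.cvtColor(cv2.imread('pics/s12.png'),cv2.COLOR_BGR2GRAY); print(g[170:204:2,340:376:2])
E
```

```text
cols [290, 293, 296, 299, 302, 305, 308, 311, 314, 317, 320, 323, 326, 329, 332, 335, 338, 341, 344, 347, 350, 353, 356, 359, 362, 365, 368, 371, 374, 377, 380, 383]
82 [ 78  76  77 180 252 254 192 189 169 176 188 190 191 192 192 192 191 192
 189 172 188 185 187 188 187 172 172 161 246 254  95 156]
88 [ 77  76  77 188 252 254 191 189 186 171 251 168 169 170 170 169 169 169
 169 176 188 185 188 188 189 187 174 170 251 254  84 158]
92 [ 77  77  77 166 194 183 172 171 167 178 179 179 234 253 253 254 253 200
 178 177 187 184 188 187 189 190 179 181 252 252  84 158]
95 [ 78  76  78 190 199 184 172 171 170 182 182 180 212 240 241 248 250 175
 169 173 186 185 189 187 189 190 192 190 253 250  96 158]
98 [ 78  76  78 206 253 254 188 187 186 188 244 168 164 168 168 169 169 169
 170 169 186 185 189 185 190 189 194 201 252 247 111 159]
102 [ 76  76  79 211 254 253 188 187 186 193 228 169 172 174 177 178 180 182
 184 180 186 185 189 185 190 189 195 213 251 241 119 158]
108 [ 79  77  78 220 254 253 188 187 187 190 187 188 188 190 190 191 189 178
 188 188 185 184 179 167 174 187 188 230 254 199 137
[... 978 characters left out ...]
155 152 144 144 142 144]
 [124 125  87  46 136 247 244 143 105 179 132 149 149 138 136 129 142 140]
 [121  70  57  63  58  92 215 235 134 136 138 144 134 128 132 132 141 145]
 [ 61  57  60  65  67  51 164 250 194 208 126 129 134 141 140 135 152 153]
 [ 63  67  62  58  61 156 252 211 154 151 135 134 143 146 143 152 152 148]
 [ 60  69  55  65 201 252 196 178 159 164 145 159 161 161 155 157 142  79]
 [ 77  62  74 237 252 150  72 140 156 165 162 168 168 161 156 151  91  64]
 [137  76 237 244 110  63  79  98 156 145 150 153 163 160 152  93  61 154]
 [144 234 238  88 105  81 109 136 153 152 150 161 155 148 104  61 161 193]
 [251 227  78 124 162 160 157 147 146 148 160 159 149 102  56 163 193 185]]
```

The staple shows through the slot (bright loop at cols 326–338, rows 92–95). The rolled tip edge is at col 299–306, where a hasp at about 0 puts it. The arm is clear of everything, so I'm handing in.

```bash
python3 -c "
from h import *
from workcell import hand_in
s=status.observe(); print(s['t'],s['wrist_force']); print(hand_in())"
```

```text
27.0 [ 0.097 -1.314 -0.475]
the job is handed in; nothing more can be done
None
```

The job is handed in at about 27 s of the 69 s allowed. The taper is in the rear rests, the lid is shut and the hasp is down over the staple.

- **Taper:** I carried it round the near end of the splash board and laid it in the rear V rests with its butt to the left. It was released already resting on the V flanks, and the stored taper was never touched. A picture taken just before closing showed both tapers lying parallel in their rests; I could not look inside after that.
- **Lid:** I held the bar through the whole arc and slowed near the end. The lid met its stop with about 25 N, and the views afterwards show it fully shut.
- **Hasp:** I pushed it down with shut fingers and pressed it home with about 18 N. The last wrist picture, read only by pixel values because my viewing allowance was used up, shows the staple through the slot. It puts the hasp at about 0 to 0.05 rad, so I cannot rule out a few hundredths of a radian.
- **Small disagreements:**
  - The box sat about 3 mm off my first estimate, which I corrected.
  - The taper first pressed on the rear V flank, with forces of 20–23 N, and I eased it forward.
  - Something on the hand, probably the rear finger, seems to have brushed the open lid with about 5 N on the way in.

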